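Pin the test coupon into the bench tensile stage

TASK

Get the test coupon ready to pull: push the sliding grip of the little tensile stage along its rail until you feel it snug against the coupon's free end, then take the thicker of the two loose pins from the pin block and push it down through the grip and the coupon until its collar sits fully home. Be gentle - neither the coupon nor the pin may be forced - and leave the thin pin and everything else on the desk where it stands.

Things in the scene. Friction and masses are not known exactly. Their poses are not given: they have to be found in the camera images.
- tensile_stage: Small tensile stage fixed to the desk: grey base plate 176 x 76 mm, 10 mm thick, origin at the middle of its underside, z up. Its x axis runs along the rail from the sliding grip to the fixed grip. The fixed grip already has its pin in (same looks as the loose thick pin), 46 mm from the origin along x, reaching 83 mm over the desk.
- sliding_grip: The sliding grip: an aluminium fork 36 mm wide, 20 to 42.5 mm over the desk, on a carriage on the rail. Origin under its hole, 42.5 mm below the grip's top face; axes as the stage's. It starts 12 to 28 mm short of being snug on the coupon, runs with about 2.5 N of drag and stays where it is left.
- grip_hole (a point): Centre of the 10 mm hole in the sliding grip, at its top face, 42.5 mm over the desk. The grip reaches from 24 mm behind the hole to 12 mm ahead of it: two 8 mm plates, both drilled, and between them a 6.5 mm slot, open to the coupon, with a V seat at its back that centres the coupon's round end. A light push of 3 to 10 N on the coupon seats it; then the holes line up within 1 mm.
- push_face (a point): Middle of the sliding grip's flat outer face (36 mm wide, 20 to 42.5 mm over the desk; it looks along stage -x), 34 mm over the desk, 24 mm behind the hole: the place to push.
- coupon_hole (a point): Centre of the hole in the free end of the coupon, 30.5 mm over the desk. The coupon is a steel dog-bone bar 5 mm thick, with round ends 22 mm wide and 10.8 mm holes 70 mm apart; it hangs loose on the fixed grip's pin, lies flat and can swing a few degrees. Its free end points to the sliding grip. A push of over 12 N strains it.
- load_pin_grip (a point): The thicker loose pin (70 g), upright in the pin block: the middle of its dark ribbed round handle, 14 mm in diameter, 33 mm tall. Below the handle a collar 18 mm in diameter (its underside 23.5 mm below this point), then a steel shaft 9 mm in diameter, 23 mm long, whose last 3.5 mm taper to 7.8 mm.
- load_pin_shoulder (a point): Centre of the underside of the thick pin's collar. At the start it rests on the pin block's top, 36 mm over the desk; when the pin is home, on the sliding grip's top face. A spring plunger in the grip's lower plate presses sideways on the shaft: the last 7 mm of the way takes about 5 to 9 N; over 25 N would bend it.
- thin_pin_grip (a point): The thin loose pin (handle 9 mm, shaft 6 mm in diameter) in the block's other hole, 42 mm from the thick pin: the middle of its handle. Not to be used. The pin block is a grey block 80 x 36 x 36 mm, fixed to the desk; its long axis runs from one pin to the other.
- loupe: Black stand loupe, 40 mm across and 36 mm tall, standing loose on the desk; origin under its middle. A bystander.
- spare_mount: Black resin sample mount, a 30 mm disc 19 mm tall with a small white label, loose on the desk; origin under its middle. A bystander.
- tweezers: Steel tweezers, 120 mm long, lying loose on the desk; origin under its middle. A bystander.

How it is judged:
On the way, in this order (a step that is already met when the one before it is completed fails the run):
1. before the thick pin is brought, the sliding grip has been pushed up until it presses on the coupon's end (over 1.5 N) with their holes lined up within 2 mm (horizontal distance between grip_hole and coupon_hole below 0.002 m and contact force between coupon and sliding_grip above 1.5 N and horizontal distance between load_pin_shoulder and grip_hole above 0.02 m), for 0.03 s.
2. the thick pin's shaft has entered the sliding grip's hole from above (horizontal distance between load_pin_shoulder and grip_hole below 0.003 m and z of load_pin_shoulder in the frame of grip_hole below 0.019 m), for 0.1 s.
At the end, for the whole second after the job is handed in: the thick pin stands upright (within 0.08 rad) in the sliding grip's hole (within 2 mm) with its collar down on the grip's top face (within 1.5 mm), and passes through the coupon's hole (coupon hole within 2 mm of the grip's, coupon lying in the slot) (z of load_pin_shoulder in the frame of grip_hole between -0.002 and 0.0015 m and horizontal distance between each of load_pin_shoulder, coupon_hole and grip_hole below 0.002 m and angle between load_pin_shoulder's own z axis and vertical below 0.08 rad and height (world z) of coupon_hole between 0.027 and 0.035 m); the robot touches nothing.
It fails at once if the sliding grip presses on the coupon with over 12 N (contact force between coupon and sliding_grip above 12 N).
It fails at once if the thick pin is pressed against the sliding grip or the coupon with over 30 N (contact force between load_pin and sliding_grip above 30 N or contact force between load_pin and coupon above 30 N).
It fails at once if the thin pin or a bystander is moved by over 15 mm (distance of any of thin_pin_grip, loupe, spare_mount, tweezers from where it was at the start of the episode above 0.015 m).
It also fails if it takes over 54 s, if anything falls off the work surface, if the arm or the gripper's body presses on something with over 40 N, if the wrist force passes 120 N, or if a joint passes its speed limit or range.

ROBOT

A 6-joint arm with a two-finger parallel gripper is mounted at the origin on the work surface; the furniture and walls round the work are solid. World frame = base frame: x ahead of the robot, y to its left, z up, the work surface at z = 0. Lengths are in m, angles in rad, forces in N, time in s.
With the tool pointing down it reaches from about 0.35 to 0.85 m from the base axis. Payload 8.1 kg.
Tool frame: the origin (TCP) lies between the finger pads; the fingertips stand 11 mm ahead of it and the grasp point (between the pads) lies 8 mm behind it (robot.tips_ahead is the distance from the TCP to the fingertips, in m); z points along the fingers, y is the line along which they close (so a half turn about z gives the same grasp; the last joint's range is limited). The gripper opens to 93 mm and grips with 3 to 60 N. Pads are 15 mm wide; open, the fingers measure 128 mm over their backs; the gripper's body (75 mm by 188 mm) begins 65 mm behind the grasp point.
Start: joints at [1.16, 0.13, 1.488, -0, 1.523, -0.085], TCP at [0.192, 0.568, 0.23] pointing down, gripper open.
Joint ranges: [-2.96, 2.96], [-0.89, 2.26], [0.02, 2.5], [-1.34, 4.48], [0, 2.73], [-2.66, 2.66]. Speed limits (rad/s): [2.39, 2.39, 2.79, 3.14, 3.14, 3.14].

INTERFACE

Orientations are given as a rotation vector (axis times angle).
In Python, from plant import robot gives the robot as it stands. The module is installed in compiled form; this text tells all that it offers.
- The arm moves only by the tool move_arm, never from a script. Its argument "deltas" is one flat list of numbers, 7 for each row, row after row: the shift along the tool's x, y, z in m, then the turn, a rotation vector about the tool's x, y, z in rad, then the opening, from 0 (shut) to 1 (fully open). A call has 1 to 12 rows; each row is the pose to reach, as a shift and turn from the pose commanded when the call began, along the tool's axes at that moment; what a row does not reach only later rows make up. A row lasts 1/8 s, in which the tool goes at most 62.5 mm and 10.7 degrees, less where a joint would pass 70% of its speed; a pose out of reach is approached as far as the arm can. A call with a gripper value outside its range is refused whole. The fingers move at their own pace and stop on an object; "squeeze" is the grip in N (left out, the last holds). Time passes only in rows, so rows that repeat a pose let the fingers close. It gives the time, the measured TCP pose, the force, the opening and the grip force at its end, in the units of the state.
- robot.read_state(): the state, without advancing time (a new reading comes with each control period).
- robot.read_camera(name): name is "scene" or "top" or "wrist"; returns (picture, depth): 480x640x3 uint8, red, green, blue; 480x640 float32, m along the optical axis (not along the pixel's ray), 0 where there is no reading.
- robot.camera_model(name): a dict with "K" (3x3 intrinsics, pixels), "R" (3x3) and "t" (3): a world point X has camera coordinates R X + t; the wrist camera has in their place "tool_from_camera" (4x4, takes a point from camera to tool coordinates, whose origin is the TCP and whose axes are the flange's). Camera axes: x right, y down, z forward; pixel columns grow to the right and rows downward; lengths in m; the calibration is good to about 2 mm. A picture is of the moment at which its call begins: read the wrist's pose just before it. camera_model takes no time and is no camera call.
- robot.close_job(): hands the job in; it is judged then, once.
Trained networks look in the newest picture that a camera, given by its name, has taken for a name from the list of things; names that differ only in an ending like _2 or _b are one class to them, and where a whole thing is asked for, a point or a joint stands for the part that bears it (a point fixed in the world has none). Each returns a list of dicts, best first, with "confidence" (0 to 1); they miss things now and then, are a little off and sometimes report something else, mostly with a low value. They report only what shows in the picture. A call takes as long as a camera call.
- robot.recognise(camera, label): "uv" ([column, row] in pixels, amid what is visible of it).
The state is a dict: "t": time; "q": joint angles; "dq": joint speeds; "joint_torque": joint torques, N m; "tool_pos": TCP position; "orientation": TCP orientation; "force": force on the tool from outside, world axes, zero at the start; "wrist_torque": the same for the moment, N m; "opening": finger opening in m; "gripper_force": force on a finger pad.
Only numpy, scipy, OpenCV 4.12 (cv2) and the standard library are available. Lean on these libraries where they do the work, as an engineer would, in place of code of your own. Each camera call takes 0.05 s, during which the arm holds its last target. There are 200 camera calls.

## Working session

There is one attempt and no reset: what is moved stays moved. The work goes in short steps, Python scripts to look and compute and a tool call to move; the robot and the scene stay as the last step left them, time stands still between calls to the robot, and variables do not carry over. Pictures are saved under pics/ and viewed, at most 14 in all, crops included, and the job is handed in when it is done.

Besides the shell and the picture viewer there is one more tool, called after "Call:" as name(argument=value, ...), one argument or row to a line, values as JSON. move_arm: Moves the arm, as the interface text tells. Its arguments: {"type":"object","properties":{"deltas":{"type":"array","items":{"type":"number"}},"squeeze":{"type":"number"}},"required":["deltas"]}

```bash
mkdir -p pics; cat > h.py <<'E'
import numpy as np, cv2
from plant import robot
from scipy.spatial.transform import Rotation as Rn
def cam(name):
    s=robot.read_state(); p,d=robot.read_camera(name); m=robot.camera_model(name); K=np.array(m["K"])
    if name=="wrist":
        T=np.eye(4);T[:3,:3]=Rn.from_rotvec(s["orientation"]).as_matrix();T[:3,3]=s["tool_pos"]
        W=T@np.array(m["tool_from_camera"])
    else:
        V=np.eye(4);V[:3,:3]=m["R"];V[:3,3]=m["t"];W=np.linalg.inv(V)
    return p,d,K,W
def ray(K,W,uv,z):  # intersection with plane world z
    r=W[:3,:3]@np.linalg.solve(K,[uv[0],uv[1],1.]); o=W[:3,3]; return o+r*(z-o[2])/r[2]
def proj(K,W,X):
    c=np.linalg.inv(W)@np.append(X,1); q=K@c[:3]; return q[:2]/q[2]
def cloud(d,K,W):
    v,u=np.nonzero(d>0); z=d[v,u]; c=np.stack([(u-K[0,2])/K[0,0]*z,(v-K[1,2])/K[1,1]*z,z,np.ones_like(z)])
    return (W@c)[:3].T,u,v
def save(n,p): cv2.imwrite(f"pics/{n}.png",cv2.cvtColor(p,cv2.COLOR_RGB2BGR))
E
python3 - <<'E'
from h import *
np.set_printoptions(precision=4,suppress=True)
Z=dict(tensile_stage=.01,grip_hole=.0425,push_face=.034,coupon_hole=.0305,load_pin_grip=.0595,thin_pin_grip=.0595,loupe=.036,spare_mount=.019,tweezers=.003)
for c in("top","scene"):
    p,d,K,W=cam(c); save(c,p); print(c,W[:3,3])
    for l,z in Z.items():
        for r in robot.recognise(c,l)[:2]: print(l,np.round(r["uv"]),round(r["confidence"],2),ray(K,W,r["uv"],z))
s=robot.read_state();print(s)
E
```

```text
top [0.3774 0.3102 0.9073]
tensile_stage [288. 167.] 0.65 [0.5677 0.405  0.01  ]
tensile_stage [320. 181.] 0.64 [0.5442 0.3538 0.01  ]
grip_hole [288. 164.] 0.79 [0.5649 0.4026 0.0425]
push_face [292. 170.] 0.59 [0.5574 0.3972 0.034 ]
coupon_hole [316. 176.] 0.74 [0.5482 0.3592 0.0305]
loupe [413. 309.] 0.97 [0.3428 0.2087 0.036 ]
spare_mount [285. 313.] 0.58 [0.3349 0.4055 0.019 ]
spare_mount [289. 168.] 0.41 [0.5633 0.4024 0.019 ]
tweezers [308. 278.] 0.64 [0.3896 0.3713 0.003 ]
tweezers [313. 340.] 0.59 [0.2916 0.3627 0.003 ]
scene [ 0.0179 -0.059   0.6966]
tensile_stage [360. 218.] 0.7 [0.5474 0.3862 0.01  ]
grip_hole [357. 203.] 0.9 [0.5485 0.3976 0.0425]
push_face [355. 206.] 0.69 [0.5473 0.4008 0.034 ]
coupon_hole [369. 212.] 0.55 [0.5547 0.3714 0.0305]
load_pin_grip [308. 255.] 0.74 [0.3843 0.3609 0.0595]
loupe [360. 337.] 0.85 [0.3357 0.2    0.036 ]
spare_mount [269. 278.] 0.78 [0.3246 0.3994 0.019 ]
tweezers [303. 321.] 0.76 [0.3093 0.3012 0.003 ]
tweezers [270. 279.] 0.34 [0.3317 0.4071 0.003 ]
{'t': 1.0, 'q': array([ 1.1596,  0.1304,  1.4882, -0.    ,  1.523 , -0.0854]), 'dq': array([-0.    ,  0.0015, -0.0001, -0.0002, -0.0022,  0.0003]), 'joint_torque': array([ -0.0004, -55.9752, -49.2076,   0.077 ,   0.0221,  -0.0001]), 'tool_pos': array([0.192 , 0.5684, 0.2296]), 'orientation': array([ 0.5095,  3.1   , -0.0001]), 'force': array([-0.6134,  0.2398,  0.8489]), 'wrist_torque': array([-0.0314,  0.0306, -0.0109]), 'gripper_force': 0.0, 'opening': 0.09317854400689334}
```

```bash
python3 - <<'E'
import cv2
a=cv2.imread("pics/top.png")[110:380,220:460]; cv2.imwrite("pics/topc.png",cv2.resize(a,None,fx=2.2,fy=2.2,interpolation=3))
a=cv2.imread("pics/scene.png")[160:380,230:470]; cv2.imwrite("pics/scenec.png",cv2.resize(a,None,fx=2.7,fy=2.7,interpolation=3))
E
```

```text
(no output)
```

View pics/topc.png

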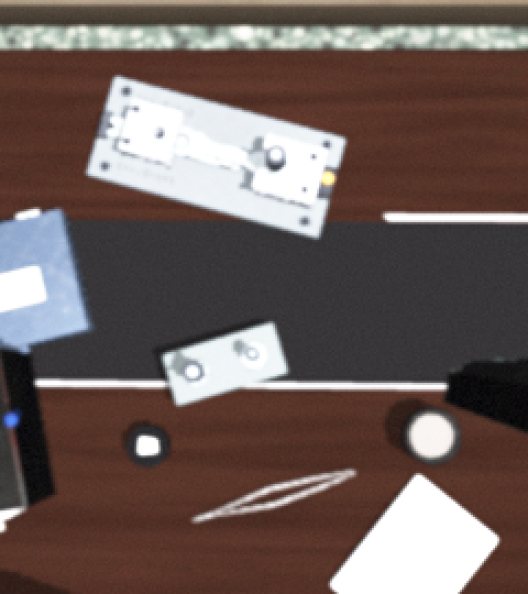

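View pics/scenec.png

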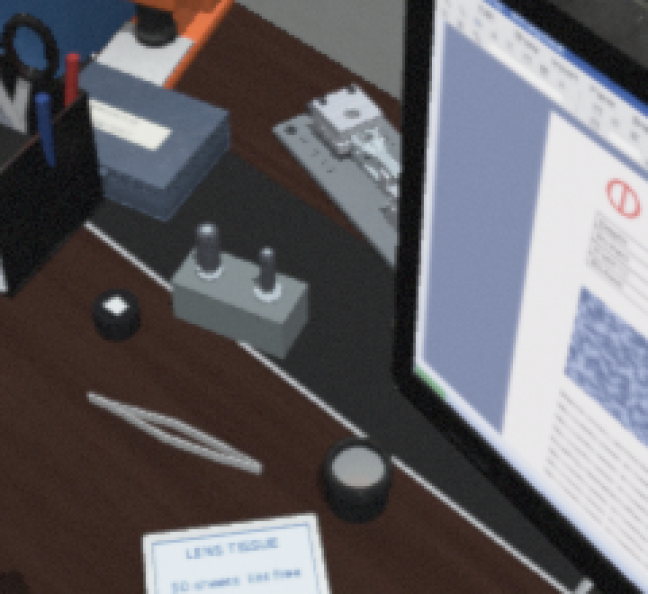

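The pictures show the thick pin at top (307,279), the thin pin at (334,270), the sliding grip hole at about (293,170), the fixed pin at about (345,181), and the push face at the left end of the stage. The monitor is to the right (-y), and the blue box and pen cup are to the left.

```bash
python3 - <<'E'
from h import *
np.set_printoptions(precision=4,suppress=True)
p,d,K,W=cam("top")
f=lambda c:(220+c[0]/2.2,110+c[1]/2.2)
for n,c,z in(("hole",(160,132),.0425),("fixpin",(275,156),.083),("pushface",(121,125),.0425),("thick",(193,371),.076),("thin",(252,351),.07),("c1",(116,76),.01),("c2",(346,137),.01),("c3",(320,239),.01),("c4",(87,176),.01)):
    print(n,f(c),ray(K,W,f(c),z))
P,u,v=cloud(d,K,W)
g=P[:,2]; 
# coarse height map: max z per 3cm cell, rows x 0.25..0.7, cols y 0.7..0.1
xs=np.arange(.24,.72,.03); ys=np.arange(.66,.06,-.03)
print("y",(ys*100).astype(int))
for x in xs:
    print(round(x,2),[int(1000*np.percentile(g[m],95)) if (m:=(abs(P[:,0]-x)<.015)&(abs(P[:,1]-y)<.015)).any() else -1 for y in ys])
p,d,K,W=cam("wrist"); save("w0",p); print(W)
E
```

```text
hole (292.72727272727275, 170.0) [0.5559 0.3948 0.0425]
fixpin (345.0, 180.9090909090909) [0.5316 0.3134 0.083 ]
pushface (275.0, 166.8181818181818) [0.5608 0.4225 0.0425]
thick (307.72727272727275, 278.6363636363636) [0.3875 0.367  0.076 ]
thin (334.5454545454545, 269.5454545454545) [0.4014 0.3279 0.07  ]
c1 (272.72727272727275, 144.54545454545453) [0.6043 0.431  0.01  ]
c2 (377.27272727272725, 172.27272727272725) [0.5594 0.2621 0.01  ]
c3 (365.45454545454544, 218.63636363636363) [0.4845 0.2806 0.01  ]
c4 (259.54545454545456, 190.0) [0.5298 0.451  0.01  ]
y [66 63 60 56 53 50 47 44 41 38 35 32 29 26 23 20 17 14 11  8  5]
0.24 [346, 346, 345, 475, 468, 2, 2, 2, 2, 2, 2, 2, 2, 10, 11, 11, 10, 1, 2, 2, 2]
0.27 [-1, 1, 2, 107, 102, 100, 2, 2, 2, 2, 2, 2, 2, 2, 11, 11, 11, 9, 1, 2, 2]
0.3 [-1, 1, 2, 109, 109, 109, 108, 2, 2, 2, 3, 7, 7, 5, 7, 11, 10, 2, 2, 2, 2]
0.33 [-1, 1, 0, 108, 109, 109, 108, 2, 20, 20, 2, 2, 2, 2, 2, 36, 35, 2, 405, 406, 406]
0.36 [-1, 364, 365, 293, 171, 167, 133, 2, 3, 35, 36, 2, 2, 2, 2, 405, 406, 406, 406, 406, 406]
0.39 [-1, 2, 98, 106, 107, 171, 108, 2, 2, 37
[... 302 characters left out ...]
, 20, 2, 36, 2, 7, 11, 11, 42, 44, 39, 2, 2, 2, 2, 2, 2, 2]
0.54 [-1, -1, 195, 194, 120, 2, 2, 12, 43, 43, 34, 79, 82, 43, 2, 2, 2, 2, 2, 2, 2]
0.57 [-1, 126, 127, 126, 2, 2, 2, 20, 44, 44, 30, 12, 11, 10, 2, 2, 2, 2, 2, 2, 54]
0.6 [-1, 124, 125, 124, 2, 2, 2, 2, 12, 11, 4, 2, 2, 2, 2, 2, 2, 2, 2, 2, 54]
0.63 [-1, -1, 110, 81, 2, 2, 2, 2, 2, 2, 1, 2, 2, 1, 2, 2, 2, 1, 2, 2, 2]
0.66 [-1, -1, -1, -1, -1, -1, -1, -1, -1, -1, -1, -1, -1, -1, -1, -1, -1, -1, -1, -1, -1]
0.69 [-1, -1, -1, -1, -1, -1, -1, -1, -1, -1, -1, -1, -1, -1, -1, -1, -1, -1, -1, -1, -1]
[[ 0.3209  0.9031  0.2852  0.1119]
 [ 0.9471 -0.3062 -0.0961  0.5964]
 [ 0.0006  0.301  -0.9536  0.3851]
 [ 0.      0.      0.      1.    ]]
```

```bash
python3 - <<'E'
from h import *
np.set_printoptions(precision=3,suppress=True)
for c in("top","scene"):
    p,d,K,W=cam(c); P,u,v=cloud(d,K,W); z=P[:,2]
    print(c,K[0,0],P.max(0))
    for lo,hi in((.1,.13),(.13,.17),(.17,.3)):
        m=(z>lo)&(z<hi)&(P[:,0]>.44)&(P[:,1]>.3)&(P[:,1]<.62)
        if m.any(): print("scope",lo,m.sum(),np.percentile(P[m],[1,5,50,99],axis=0))
    m=(P[:,0]>.625)&(z>.03)&(P[:,1]>.2)&(P[:,1]<.5)
    if m.any(): print("wall",m.sum(),np.percentile(P[m],[1,5,50,99],axis=0))
    m=(z>.12)&(P[:,1]<.3)&(P[:,0]>.2)
    if m.any(): print("mon",np.percentile(P[m],[1,5,50,99],axis=0), "back edge by y",[(y,round(np.percentile(P[m&(abs(P[:,1]-y)<.015)][:,0],98),3)) for y in(.21,.18,.14,.1) if (m&(abs(P[:,1]-y)<.015)).sum()>5])
E
```

```text
top 566.0253752623611 [0.885 1.336 0.486]
scope 0.1 4676 [[0.513 0.306 0.1  ]
 [0.521 0.33  0.102]
 [0.771 0.557 0.112]
 [0.785 0.617 0.128]]
scope 0.13 1777 [[0.527 0.304 0.131]
 [0.532 0.319 0.133]
 [0.768 0.486 0.152]
 [0.774 0.618 0.165]]
scope 0.17 710 [[0.52  0.565 0.188]
 [0.522 0.567 0.189]
 [0.538 0.582 0.193]
 [0.557 0.601 0.196]]
wall 8025 [[0.765 0.203 0.031]
 [0.766 0.215 0.034]
 [0.773 0.352 0.1  ]
 [0.785 0.497 0.162]]
mon [[ 0.339 -0.066  0.134]
 [ 0.346 -0.029  0.144]
 [ 0.374  0.121  0.392]
 [ 0.772  0.275  0.407]] back edge by y [(0.21, np.float64(0.771)), (0.18, np.float64(0.771)), (0.14, np.float64(0.768)), (0.1, np.float64(0.77))]
scene 500.7862617775696 [0.889 1.821 0.669]
scope 0.1 2804 [[0.512 0.304 0.1  ]
 [0.519 0.32  0.102]
 [0.775 0.522 0.111]
 [0.801 0.615 0.129]]
scope 0.13 4468 [[0.53  0.303 0.132]
 [0.764 0.315 0.136]
 [0.775 0.45  0.154]
 [0.884 0.617 0.17 ]]
scope 0.17 10984 [[0.531 0.302 0.171]
 [0.775 0.312 0.174]
 [0.88  0.436 0.217]
 [0.884 0.615 0.298]]
wall 24369 [[0.766 0.202 0.044]
 [0.769 0.21  0.09 ]
 [0.88  0.319 0.187]
 [0.884 0.495 0.353]]
mon [[ 0.314 -0.132  0.128]
 [ 0.317 -0.104  0.144]
 [ 0.345  0.065  0.278]
 [ 0.883  0.29   0.405]] back edge by y [(0.21, np.float64(0.884)), (0.18, np.float64(0.883)), (0.14, np.float64(0.883)), (0.1, np.float64(0.883))]
```

View pics/top.png

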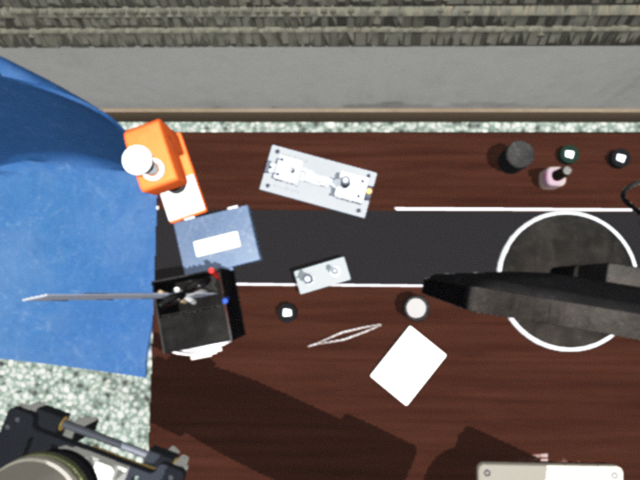

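Call:
move_arm(
  deltas=[-0.06, -0.04, -0.01, 0, 0, 0.17, 0, -0.12, -0.08, -0.02, 0, 0, 0.34, 0, -0.185, -0.115, -0.02, 0, 0, 0.51, 0, -0.23, -0.09, -0.02, 0, 0, 0.68, 0, -0.28, -0.06, -0.02, 0, 0, 0.85, 0, -0.34, -0.03, 0, 0, 0, 1.02, 0, -0.404, 0.001, 0.02, 0, 0, 1.19, 0, -0.404, 0.001, 0.03, 0, 0, 1.36, 0, -0.404, 0.001, 0.03, 0, 0, 1.504, 0, -0.404, 0.001, 0.03, 0, 0, 1.504, 0],
)

```text
t: 2.45
tool_pos: [0.5752, 0.4399, 0.1988]
orientation: [-2.489, -1.917, 0.002]
force: [0.2, 0.5, 0.5]
opening: 0.0011
gripper_force: 0.0
```

```bash
python3 - <<'E'
from h import *
np.set_printoptions(precision=4,suppress=True)
Z=dict(grip_hole=.0425,push_face=.034,coupon_hole=.0305)
p,d,K,W=cam("wrist"); save("w1",p); print(W)
for l,z in Z.items():
    for r in robot.recognise("wrist",l)[:2]: print(l,np.round(r["uv"]),round(r["confidence"],2),ray(K,W,r["uv"],z))
print(Rn.from_rotvec(robot.read_state()["orientation"]).as_matrix())
E
```

```text
[[ 0.9665 -0.2442 -0.0784  0.5968]
 [-0.2565 -0.9216 -0.2911  0.5225]
 [-0.0011  0.3015 -0.9535  0.3542]
 [ 0.      0.      0.      1.    ]]
grip_hole [315. 254.] 0.95 [0.5593 0.4108 0.0425]
push_face [316. 255.] 0.93 [0.5584 0.4066 0.034 ]
coupon_hole [114. 350.] 0.61 [0.3145 0.3543 0.0305]
[[ 0.2534  0.9674  0.0009]
 [ 0.9674 -0.2534  0.0006]
 [ 0.0008  0.0007 -1.    ]]
```

View pics/w1.png

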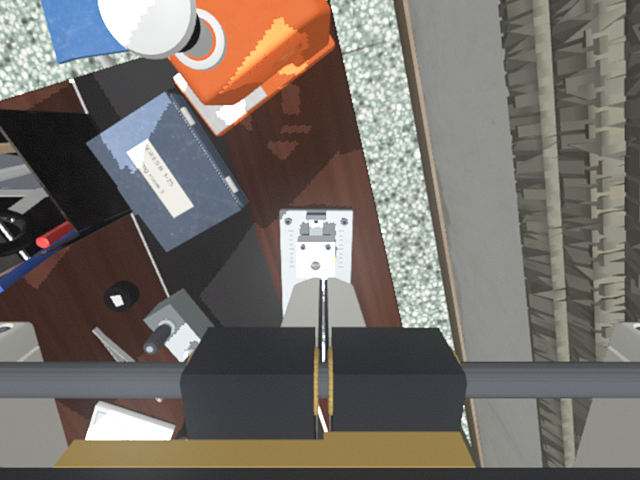

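Wrist view: the stage lies straight under the tool. The grip hole is at (316,265), the rear edge of its top face at about row 241, and the stage's end corners at (280,209) and (354,209).

```bash
python3 - <<'E'
from h import *
np.set_printoptions(precision=4,suppress=True)
p,d,K,W=cam("wrist")
a=p[200:300,260:380]; save("w1c",cv2.resize(a,None,fx=6,fy=6,interpolation=3))
for n,uv,z in(("hole",(316,265),.0425),("c4",(281,209),.01),("c1",(353,209),.01),("rearL",(296,241),.0425),("rearR",(336,241),.0425)): print(n,ray(K,W,uv,z))
P,u,v=cloud(d,K,W)
c=np.array([.5445,.3562]);s=np.array([-.257,-.966]);q=(P[:,:2]-c)@s
for a0 in np.arange(-.1,-.03,.004):
    m=(abs(q-a0)<.002)&(abs((P[:,:2]-c)@[.966,-.257])<.006); print(round(a0,3),m.sum(),np.round(np.percentile(P[m,2],[5,50,95]),4) if m.any() else '')
E
```

```text
hole [0.5568 0.3995 0.0425]
c4 [0.5341 0.4556 0.01  ]
c1 [0.6055 0.4368 0.01  ]
rearL [0.5447 0.4283 0.0425]
rearR [0.5817 0.4185 0.0425]
-0.1 1373 [0.1925 0.2196 0.2376]
-0.096 118 [-0.0006  0.2114  0.2836]
-0.092 97 [-0.0004  0.0098  0.0209]
-0.088 49 [0.0202 0.0211 0.2696]
-0.084 48 [0.0163 0.0191 0.2702]
-0.08 55 [0.0159 0.0172 0.2706]
-0.076 44 [0.0163 0.0172 0.0185]
-0.072 44 [0.0163 0.017  0.0186]
-0.068 146 [0.0169 0.0337 0.0435]
-0.064 50 [0.0418 0.0428 0.0438]
-0.06 51 [0.0418 0.0426 0.0437]
-0.056 46 [0.0416 0.0427 0.0435]
-0.052 48 [0.0414 0.0426 0.0434]
-0.048 14 [0.0414 0.0425 0.0433]
-0.044 16 [0.0365 0.0415 0.0437]
-0.04 101 [0.0216 0.0362 0.0431]
-0.036 47 [0.0413 0.0424 0.0434]
-0.032 6 [0.041  0.042  0.0429]
```

View pics/w1c.png

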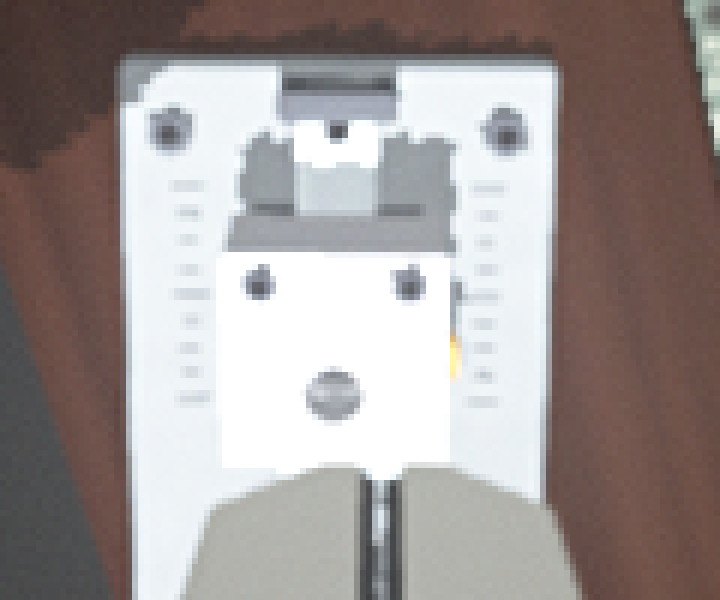

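Call:
move_arm(
  deltas=[0.004, -0.0075, 0.05, 0, 0, 0, 0, 0.004, -0.0075, 0.1, 0, 0, 0, 0, 0.004, -0.0075, 0.14, 0, 0, 0, 0, 0.004, -0.0075, 0.162, 0, 0, 0, 0, 0.004, -0.0075, 0.162, 0, 0, 0, 0],
)

```text
t: 3.32
tool_pos: [0.5677, 0.4453, 0.036]
orientation: [-2.489, -1.917, 0.005]
force: [0.0, -0.4, 0.2]
opening: 0.0005
gripper_force: 0.0
```

```bash
python3 - <<'E'
from h import *
s=robot.read_state(); print(s["t"],s["tool_pos"],s["force"])
E
```

```text
3.325 [0.56771961 0.44526583 0.03602984] [ 0.01136231 -0.39368856  0.17987338]
```

Call:
move_arm(
  deltas=[-0.008, 0, 0, 0, 0, 0, 0, -0.014, 0, 0, 0, 0, 0, 0, -0.018, 0, 0, 0, 0, 0, 0, -0.022, 0, 0, 0, 0, 0, 0],
)

```text
t: 3.82
tool_pos: [0.5641, 0.4252, 0.0393]
orientation: [-2.49, -1.916, -0.005]
force: [0.5, 3.1, 1.1]
opening: 0.0006
gripper_force: 1.5
```

Call:
move_arm(
  deltas=[-0.003, 0, 0, 0, 0, 0, 0, -0.005, 0, 0, 0, 0, 0, 0, -0.005, 0, 0, 0, 0, 0, 0],
)

```text
t: 4.2
tool_pos: [0.5618, 0.4196, 0.0375]
orientation: [-2.49, -1.916, 0.001]
force: [1.0, 1.7, 1.7]
opening: 0.0007
gripper_force: 1.0
```

Call:
move_arm(
  deltas=[-0.002, 0, 0, 0, 0, 0, 0, -0.004, 0, 0, 0, 0, 0, 0, -0.004, 0, 0, 0, 0, 0, 0],
)

```text
t: 4.58
tool_pos: [0.5607, 0.4156, 0.0374]
orientation: [2.49, 1.916, -0.001]
force: [0.4, 1.8, 0.8]
opening: 0.0005
gripper_force: 0.8
```

Call:
move_arm(
  deltas=[-0.001, 0, 0, 0, 0, 0, 0, -0.001, 0, 0, 0, 0, 0, 0],
)

```text
t: 4.82
tool_pos: [0.5605, 0.4148, 0.0375]
orientation: [-2.49, -1.916, 0.001]
force: [1.0, 2.2, 0.1]
opening: 0.0007
gripper_force: 1.0
```

Call:
move_arm(
  deltas=[-0.001, 0, 0, 0, 0, 0, 0, -0.001, 0, 0, 0, 0, 0, 0],
)

```text
t: 5.08
tool_pos: [0.5603, 0.4139, 0.0375]
orientation: [-2.49, -1.916, 0.0]
force: [0.5, 1.6, 0.2]
opening: 0.0004
gripper_force: 1.2
```

Call:
move_arm(
  deltas=[-0.0007, 0, 0, 0, 0, 0, 0, -0.0007, 0, 0, 0, 0, 0, 0],
)

```text
t: 5.32
tool_pos: [0.5602, 0.4135, 0.0375]
orientation: [-2.489, -1.916, -0.0]
force: [1.8, 4.3, -1.8]
opening: 0.0005
gripper_force: 2.2
```

Call:
move_arm(
  deltas=[-0.0007, 0, 0, 0, 0, 0, 0, -0.0007, 0, 0, 0, 0, 0, 0],
)

```text
t: 5.58
tool_pos: [0.5601, 0.4133, 0.0375]
orientation: [-2.489, -1.916, -0.002]
force: [2.7, 7.0, -2.8]
opening: 0.0006
gripper_force: 3.6
```

Call:
move_arm(
  deltas=[-0.0007, 0, 0, 0, 0, 0, 0, -0.0007, 0, 0, 0, 0, 0, 0],
)

```text
t: 5.82
tool_pos: [0.5601, 0.4132, 0.0376]
orientation: [-2.489, -1.916, -0.003]
force: [3.2, 8.5, -4.1]
opening: 0.0005
gripper_force: 4.9
```

Call:
move_arm(
  deltas=[0.01, 0, 0, 0, 0, 0, 0, 0.02, 0, 0, 0, 0, 0, 0, 0.02, 0, -0.05, 0, 0, 0, 0, 0.02, 0, -0.1, 0, 0, 0, 0, -0.02, -0.04, -0.14, 0, 0, 0, 0.65, -0.05, -0.09, -0.15, 0, 0, 0, 0.65, -0.075, -0.13, -0.15, 0, 0, 0, 0.65, -0.088, -0.155, -0.132, 0, 0, 0, 0.65, -0.088, -0.155, -0.132, 0, 0, 0, 0.65, -0.088, -0.155, -0.132, 0, 0, 0, 0.65],
)

```text
t: 7.08
tool_pos: [0.3883, 0.367, 0.1703]
orientation: [2.489, 1.916, 0.001]
force: [0.3, -1.0, -0.1]
opening: 0.0558
gripper_force: 0.0
```

```bash
python3 - <<'E'
from h import *
np.set_printoptions(precision=4,suppress=True)
p,d,K,W=cam("wrist"); save("w2",p); print(robot.read_state()["tool_pos"])
for l,z in(("load_pin_grip",.0595),("load_pin_shoulder",.036),("thin_pin_grip",.0595)):
    for r in robot.recognise("wrist",l)[:2]: print(l,np.round(r["uv"]),round(r["confidence"],2),ray(K,W,r["uv"],z))
P,u,v=cloud(d,K,W)
m=(P[:,2]>.066)&(P[:,2]<.08)&(np.hypot(P[:,0]-.3875,P[:,1]-.367)<.03)
print("pin",m.sum(),P[m].min(0),P[m].max(0),np.median(P[m],axis=0))
t=m&(P[:,2]>.0735);print("top",t.sum(),P[t].min(0),P[t].max(0),P[t].mean(0))
E
```

```text
[0.3887 0.3671 0.1705]
load_pin_grip [320. 235.] 0.63 [0.3861 0.3692 0.0595]
load_pin_shoulder [320. 228.] 0.7 [0.3853 0.3678 0.036 ]
thin_pin_grip [348. 268.] 0.88 [0.4011 0.3354 0.0595]
pin 319 [0.3801 0.364  0.0661] [0.3945 0.3789 0.0786] [0.3876 0.373  0.0757]
top 250 [0.3804 0.3647 0.0736] [0.394  0.3783 0.0786] [0.3872 0.3719 0.076 ]
```

View pics/w2.png

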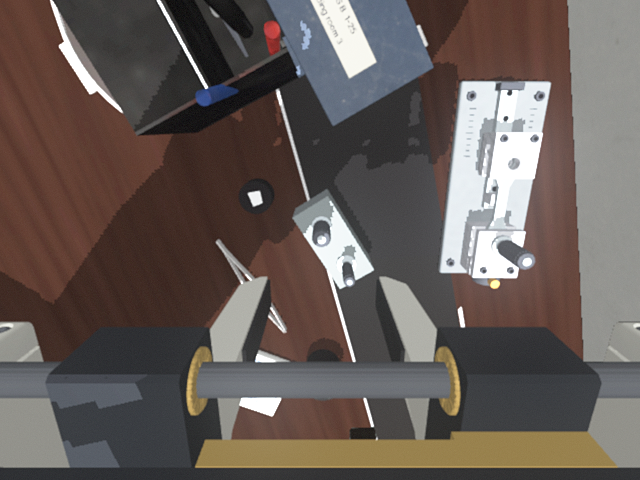

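The wrist view shows the thick pin's handle at about (321,232), between the open fingers, and the thin pin at (348,270), clear of them. The grip hole is at (514,163).

Call:
move_arm(
  deltas=[0.0024, -0.0024, 0.04, 0, 0, 0, 0.65, 0.0024, -0.0024, 0.08, 0, 0, 0, 0.65, 0.0024, -0.0024, 0.1, 0, 0, 0, 0.65, 0.0024, -0.0024, 0.1145, 0, 0, 0, 0.65, 0.0024, -0.0024, 0.1145, 0, 0, 0, 0.65],
  squeeze=30,
)

```text
t: 7.9
tool_pos: [0.3856, 0.3691, 0.0543]
orientation: [2.49, 1.916, -0.003]
force: [0.1, 0.6, -0.8]
opening: 0.0606
gripper_force: 0.0
```

```bash
python3 - <<'E'
from h import *
np.set_printoptions(precision=4,suppress=True)
p,d,K,W=cam("wrist"); save("w3",p[160:400,200:440]); s=robot.read_state(); print(s["tool_pos"],s["force"])
P,u,v=cloud(d,K,W)
t=(P[:,2]>.070)&(P[:,2]<.08)&(np.hypot(P[:,0]-.3875,P[:,1]-.367)<.02)
print("top",t.sum(),P[t].min(0),P[t].max(0),P[t].mean(0))
E
```

```text
[0.3861 0.3696 0.0554] [ 0.0352 -0.1264  0.1863]
top 870 [0.3798 0.364  0.07  ] [0.3946 0.3788 0.0781] [0.3876 0.3728 0.0753]
```

Call:
move_arm(
  deltas=[0.0015, 0.0005, 0, 0, 0, 0, 0.3, 0.0015, 0.0005, 0, 0, 0, 0, 0.15, 0.0015, 0.0005, 0, 0, 0, 0, 0.05, 0.0015, 0.0005, 0, 0, 0, 0, 0.05, 0.0015, 0.0005, 0, 0, 0, 0, 0.05, 0.0015, 0.0005, 0, 0, 0, 0, 0.05],
)

```text
t: 8.7
tool_pos: [0.3867, 0.3708, 0.0552]
orientation: [2.49, 1.916, 0.0]
force: [-0.1, 0.3, 0.3]
opening: 0.0136
gripper_force: 30.0
```

Call:
move_arm(
  deltas=[0, 0, -0.03, 0, 0, 0, 0.05, 0, 0, -0.06, 0, 0, 0, 0.05, 0.01, 0.02, -0.085, 0, 0, 0, 0.05, 0.03, 0.06, -0.085, 0, 0, 0, 0.05, 0.055, 0.105, -0.085, 0, 0, 0, 0.05, 0.075, 0.145, -0.08, 0, 0, 0, 0.05, 0.083, 0.157, -0.065, 0, 0, 0, 0.05, 0.083, 0.157, -0.055, 0, 0, 0, 0.05, 0.083, 0.157, -0.055, 0, 0, 0, 0.05, 0.083, 0.157, -0.055, 0, 0, 0, 0.05],
)

```text
t: 9.95
tool_pos: [0.559, 0.411, 0.1107]
orientation: [-2.489, -1.917, -0.0]
force: [0.3, -0.9, -0.4]
opening: 0.0135
gripper_force: 30.0
```

```bash
python3 - <<'E'
from h import *
np.set_printoptions(precision=4,suppress=True)
p,d,K,W=cam("wrist"); s=robot.read_state(); print(s["tool_pos"],s["gripper_force"],s["opening"],s["orientation"])
np.save("W4",W);np.save("K4",K);np.save("d4",d);np.save("p4",p)
for l,z in(("grip_hole",.0425),("load_pin_grip",.114)):
    for r in robot.recognise("wrist",l)[:2]: print(l,np.round(r["uv"]),round(r["confidence"],2),ray(K,W,r["uv"],z))
save("w4",cv2.resize(p[140:340,220:440],None,fx=3,fy=3,interpolation=3))
E
```

```text
[0.5593 0.4112 0.1111] 29.984488785266876 0.013358633917491926 [2.4891 1.9167 0.0015]
grip_hole [323. 260.] 0.62 [0.558  0.4077 0.0425]
load_pin_grip [321. 348.] 0.67 [0.5514 0.3885 0.114 ]
load_pin_grip [324. 305.] 0.62 [0.5594 0.4122 0.114 ]
```

View pics/w4.png

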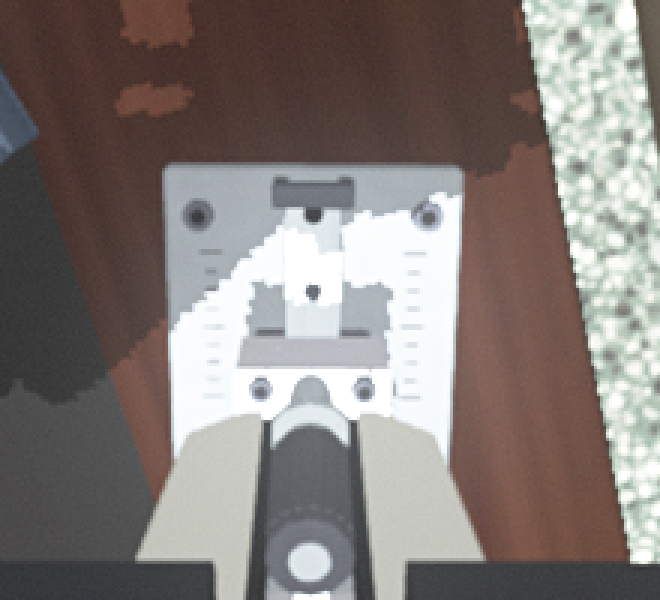

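The view shows the pin held upright, its shaft tip at (323,265) covering the hole. I'll back off 45 mm so that both show.

Call:
move_arm(
  deltas=[0.025, 0, 0, 0, 0, 0, 0.05, 0.045, 0, 0, 0, 0, 0, 0.05, 0.045, 0, 0, 0, 0, 0, 0.05, 0.045, 0, 0, 0, 0, 0, 0.05],
)

```text
t: 10.6
tool_pos: [0.5711, 0.4539, 0.1103]
orientation: [2.489, 1.916, -0.0]
force: [0.1, -0.5, -1.1]
opening: 0.0137
gripper_force: 30.0
```

```bash
python3 - <<'E'
from h import *
np.set_printoptions(precision=4,suppress=True)
p,d,K,W=cam("wrist"); s=robot.read_state(); print(s["tool_pos"],s["orientation"])
np.savez("w5",K=K,W=W,d=d,p=p,tp=s["tool_pos"],o=s["orientation"])
for r in robot.recognise("wrist","grip_hole")[:2]: print(np.round(r["uv"],1),round(r["confidence"],2),ray(K,W,r["uv"],.0425))
save("w5",cv2.resize(p[200:340,260:390],None,fx=4.2,fy=4.2,interpolation=3))
E
```

```text
[0.5711 0.4537 0.1103] [ 2.4897  1.9156 -0.0003]
```

View pics/w5.png

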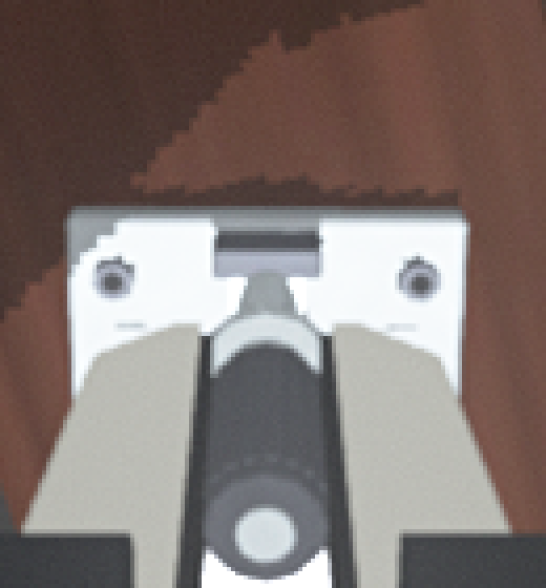

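Call:
move_arm(
  deltas=[-0.03, 0, 0, 0, 0, 0, 0.05, -0.06, 0, 0, 0, 0, 0, 0.05, -0.08, 0, 0, 0, 0, 0, 0.05, -0.08, 0, 0, 0, 0, 0, 0.05, -0.08, 0, 0, 0, 0, 0, 0.05],
)

```text
t: 11.32
tool_pos: [0.551, 0.3773, 0.1106]
orientation: [-2.49, -1.915, -0.001]
force: [-1.0, -0.1, -1.1]
opening: 0.0134
gripper_force: 30.0
```

```bash
python3 - <<'E'
from h import *
np.set_printoptions(precision=4,suppress=True)
p,d,K,W=cam("wrist"); s=robot.read_state(); print(s["tool_pos"],s["orientation"])
np.savez("w6",K=K,W=W,d=d,p=p,tp=s["tool_pos"],o=s["orientation"])
for r in robot.recognise("wrist","grip_hole")[:2]: print(np.round(r["uv"],1),round(r["confidence"],2),ray(K,W,r["uv"],.0425))
save("w6",cv2.resize(p[200:340,260:390],None,fx=4.2,fy=4.2,interpolation=3))
E
```

```text
[0.551  0.3776 0.1104] [-2.4896 -1.916  -0.0012]
[319.9 233.2] 0.68 [0.5527 0.3936 0.0425]
```

View pics/w6.png

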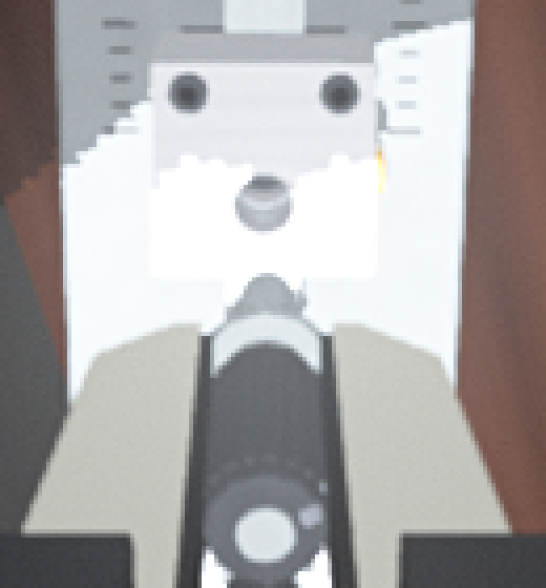

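The hole shows at (322.5,248), the pin's handle top centre at (322.9,327) and the far edge of its shaft tip at (323,264.6).

```bash
python3 - <<'E'
from h import *
np.set_printoptions(precision=4,suppress=True)
D=np.load("w6.npz");K,W=D["K"],D["W"];R=Rn.from_rotvec(D["o"]).as_matrix();tp=D["tp"]
f=lambda c:np.array([260+(c[0]+.5)/4.2-.5,200+(c[1]+.5)/4.2-.5])
T=lambda X:R.T@(X-tp)
zt=tp[2]+.0208
hole=ray(K,W,f((264,204)),.0425)
for n,X in(("hole",hole),("top",ray(K,W,f((266,536)),zt)),("topL",ray(K,W,f((204,536)),zt)),("topR",ray(K,W,f((330,536)),zt)),("tipedge",ray(K,W,f((266,273)),tp[2]-.0422)),("collarL",ray(K,W,f((209,372)),tp[2]-.0122)),("collarR",ray(K,W,f((322,372)),tp[2]-.0122)),("edgerear",ray(K,W,f((264,62)),.0425)),("edgefront",ray(K,W,f((264,278)),.0425)),("L",ray(K,W,f((151,204)),.0425)),("R",ray(K,W,f((378,204)),.0425))): print(n,X,"tool",T(X))
# predicted tip edge if pin at (x,0): 
for x in(-.001,0,.001,.002):
    print(x,(proj(K,W,tp+R@np.array([x+.0039,0,.0422]))),(proj(K,W,tp+R@np.array([x,0,-.0208]))))
E
```

```text
hole [0.5516 0.3827 0.0425] tool [ 0.0051 -0.0007  0.068 ]
top [0.5504 0.3771 0.1312] tool [-0.0006 -0.0004 -0.0208]
topL [0.5441 0.3787 0.1312] tool [-0.0006 -0.007  -0.0208]
topR [0.557  0.3753 0.1312] tool [-0.0006  0.0064 -0.0208]
tipedge [0.5515 0.3811 0.0682] tool [ 0.0035 -0.0004  0.0422]
collarL [0.5442 0.3818 0.0982] tool [ 0.0023 -0.0076  0.0122]
collarR [0.5581 0.3781 0.0982] tool [0.0023 0.0068 0.0122]
edgerear [0.5578 0.4058 0.0425] tool [ 0.0289 -0.0007  0.068 ]
edgefront [0.5482 0.3701 0.0425] tool [-0.008  -0.0007  0.0679]
L [0.5338 0.3875 0.0425] tool [ 0.0051 -0.0192  0.0679]
R [0.5696 0.3779 0.0425] tool [0.005  0.0179 0.068 ]
-0.001 [323.575  265.5621] [323.786  327.9572]
0 [323.5736 264.0581] [323.7845 325.9998]
0.001 [323.5722 262.5498] [323.783  324.0348]
0.002 [323.5708 261.0372] [323.7815 322.0621]
```

Call:
move_arm(
  deltas=[0.0054, -0.0003, 0.01, 0, 0, 0, 0.05, 0.0054, -0.0003, 0.02, 0, 0, 0, 0.05, 0.0054, -0.0003, 0.024, 0, 0, 0, 0.05, 0.0054, -0.0003, 0.026, 0, 0, 0, 0.05, 0.0054, -0.0003, 0.027, 0, 0, 0, 0.05, 0.0054, -0.0003, 0.028, 0, 0, 0, 0.05],
)

```text
t: 12.18
tool_pos: [0.5521, 0.3824, 0.0825]
orientation: [2.49, 1.916, 0.001]
force: [-0.8, -0.3, -0.1]
opening: 0.0132
gripper_force: 30.0
```

Call:
move_arm(
  deltas=[0, 0, 0.001, 0, 0, 0, 0.05, 0, 0, 0.002, 0, 0, 0, 0.05, 0, 0, 0.002, 0, 0, 0, 0.05],
)

```text
t: 12.55
tool_pos: [0.5518, 0.3823, 0.0801]
orientation: [-2.49, -1.916, 0.0]
force: [0.4, 0.4, -1.0]
opening: 0.0134
gripper_force: 30.0
```

Call:
move_arm(
  deltas=[0, 0, 0.001, 0, 0, 0, 0.05, 0, 0, 0.002, 0, 0, 0, 0.05, 0, 0, 0.003, 0, 0, 0, 0.05, 0, 0, 0.003, 0, 0, 0, 0.05],
)

```text
t: 13.05
tool_pos: [0.5517, 0.3823, 0.077]
orientation: [-2.49, -1.916, 0.0]
force: [0.4, -0.2, 0.1]
opening: 0.013
gripper_force: 30.0
```

Call:
move_arm(
  deltas=[0, 0, 0.001, 0, 0, 0, 0.05, 0, 0, 0.002, 0, 0, 0, 0.05, 0, 0, 0.002, 0, 0, 0, 0.05],
)

```text
t: 13.42
tool_pos: [0.5517, 0.3823, 0.0749]
orientation: [-2.49, -1.916, 0.0]
force: [-0.8, 0.3, -0.4]
opening: 0.0135
gripper_force: 30.0
```

Call:
move_arm(
  deltas=[0, 0, 0.001, 0, 0, 0, 0.05, 0, 0, 0.002, 0, 0, 0, 0.05, 0, 0, 0.002, 0, 0, 0, 0.05],
)

```text
t: 13.8
tool_pos: [0.5517, 0.3823, 0.073]
orientation: [-2.49, -1.916, 0.0]
force: [-0.8, 0.3, -0.8]
opening: 0.0135
gripper_force: 30.0
```

Call:
move_arm(
  deltas=[0, 0, 0.001, 0, 0, 0, 0.05, 0, 0, 0.002, 0, 0, 0, 0.05, 0, 0, 0.002, 0, 0, 0, 0.05],
)

```text
t: 14.18
tool_pos: [0.5517, 0.3823, 0.071]
orientation: [-2.49, -1.916, 0.0]
force: [-0.0, -0.7, -0.8]
opening: 0.0134
gripper_force: 30.0
```

Call:
move_arm(
  deltas=[0, 0, 0.001, 0, 0, 0, 0.05, 0, 0, 0.002, 0, 0, 0, 0.05, 0, 0, 0.002, 0, 0, 0, 0.05],
)

```text
t: 14.55
tool_pos: [0.5517, 0.3822, 0.0689]
orientation: [2.49, 1.916, -0.0]
force: [-0.0, 0.2, -0.0]
opening: 0.0131
gripper_force: 30.0
```

Call:
move_arm(
  deltas=[0, 0, 0.001, 0, 0, 0, 0.05, 0, 0, 0.002, 0, 0, 0, 0.05, 0, 0, 0.002, 0, 0, 0, 0.05],
)

```text
t: 14.92
tool_pos: [0.5517, 0.3823, 0.067]
orientation: [-2.49, -1.916, 0.0]
force: [-0.8, -0.6, -1.7]
opening: 0.0136
gripper_force: 30.0
```

Call:
move_arm(
  deltas=[0, 0, 0.001, 0, 0, 0, 0.05, 0, 0, 0.0015, 0, 0, 0, 0.05, 0, 0, 0.0015, 0, 0, 0, 0.05],
)

```text
t: 15.3
tool_pos: [0.5516, 0.3824, 0.0655]
orientation: [-2.489, -1.916, 0.001]
force: [-1.0, 0.5, -0.5]
opening: 0.0131
gripper_force: 30.0
```

Call:
move_arm(
  deltas=[0, 0, 0.001, 0, 0, 0, 0.05, 0, 0, 0.0015, 0, 0, 0, 0.05, 0, 0, 0.0015, 0, 0, 0, 0.05],
)

```text
t: 15.68
tool_pos: [0.5517, 0.3823, 0.064]
orientation: [-2.49, -1.916, 0.0]
force: [-0.7, 1.0, -0.0]
opening: 0.0136
gripper_force: 30.0
```

I'm not feeling the plunger yet, so I'll look before pressing on.

```bash
python3 - <<'E'
from h import *
p,d,K,W=cam("wrist")
save("w7",cv2.resize(p[200:380,240:410],None,fx=3.3,fy=3.3,interpolation=3))
p,d,K,W=cam("scene"); uv=proj(K,W,[.5516,.3827,.06]).astype(int)
a=p[uv[1]-30:uv[1]+30,uv[0]-40:uv[0]+40]; save("s7",cv2.resize(a,None,fx=6,fy=6,interpolation=3))
a=cv2.imread("pics/w7.png");b=cv2.imread("pics/s7.png");b=cv2.resize(b,(238,178));a[-178:,:238]=b;cv2.imwrite("pics/w7b.png",a)
E
```

```text
(no output)
```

View pics/w7b.png

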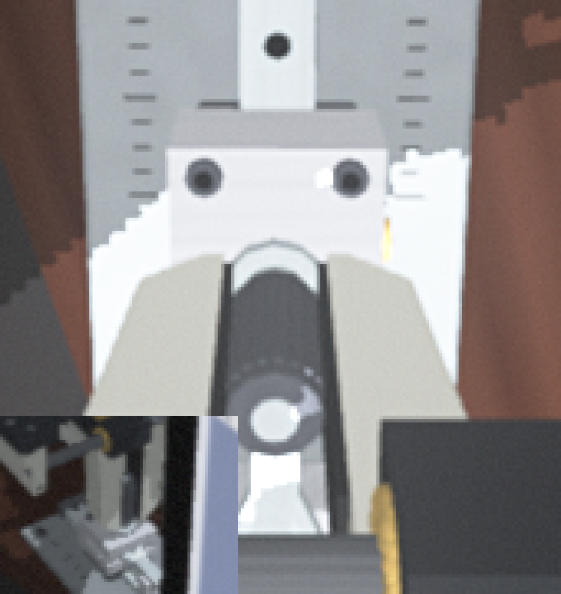

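The pin sits in the hole with its collar just above the top face and hasn't slipped in the grip. I'll keep going down.

Call:
move_arm(
  deltas=[0, 0, 0.0005, 0, 0, 0, 0.05, 0, 0, 0.001, 0, 0, 0, 0.05, 0, 0, 0.001, 0, 0, 0, 0.05],
)

```text
t: 16.15
tool_pos: [0.5517, 0.3823, 0.063]
orientation: [-2.49, -1.916, 0.0]
force: [-1.4, 0.6, 0.1]
opening: 0.0131
gripper_force: 30.0
```

Call:
move_arm(
  deltas=[0, 0, 0.0005, 0, 0, 0, 0.05, 0, 0, 0.001, 0, 0, 0, 0.05, 0, 0, 0.001, 0, 0, 0, 0.05],
)

```text
t: 16.52
tool_pos: [0.5518, 0.3823, 0.062]
orientation: [-2.49, -1.916, 0.0]
force: [-1.5, 1.6, -0.6]
opening: 0.013
gripper_force: 30.0
```

Call:
move_arm(
  deltas=[0, 0, 0.0005, 0, 0, 0, 0.05, 0, 0, 0.0007, 0, 0, 0, 0.05, 0, 0, 0.0007, 0, 0, 0, 0.05],
)

```text
t: 16.9
tool_pos: [0.5518, 0.3824, 0.0618]
orientation: [2.49, 1.916, 0.0]
force: [-4.0, 0.4, 3.4]
opening: 0.0133
gripper_force: 30.0
```

Call:
move_arm(
  deltas=[0, 0, 0.0004, 0, 0, 0, 0.05, 0, 0, 0.0007, 0, 0, 0, 0.05, 0, 0, 0.0007, 0, 0, 0, 0.05],
)

```text
t: 17.27
tool_pos: [0.552, 0.3826, 0.0617]
orientation: [-2.49, -1.916, -0.001]
force: [-5.5, -1.3, 7.7]
opening: 0.0135
gripper_force: 30.0
```

Call:
move_arm(
  deltas=[0.0, 0, 0.0005, 0, 0, 0, 0.05, 0.0, 0, 0.001, 0, 0, 0, 0.05, 0.0, 0, 0.001, 0, 0, 0, 0.05],
)

```text
t: 17.65
tool_pos: [0.5522, 0.383, 0.0617]
orientation: [-2.489, -1.916, -0.002]
force: [-6.1, -1.0, 12.2]
opening: 0.0136
gripper_force: 30.0
```

```bash
python3 - <<'E'
from h import *
np.set_printoptions(precision=4,suppress=True)
p,d,K,W=cam("wrist"); s=robot.read_state(); print(s["tool_pos"],s["force"])
P,u,v=cloud(d,K,W); r=np.hypot(P[:,0]-.5515,P[:,1]-.3825)
t=(r<.0055)&(P[:,2]>.06)&(P[:,2]<.1); print("handle top z",t.sum(),np.percentile(P[t,2],[10,50,90]),P[t].mean(0))
q=(P-[.5515,.3825,0])@np.array([.2534,.9674,0]);y=(P-[.5515,.3825,0])@np.array([.9674,-.2534,0])
g=(abs(q-.017)<.004)&(abs(y)<.014);print("grip top z",np.median(P[g,2]))
c=(q>.0075)&(q<.010)&(abs(y)<.004);print("collar",np.percentile(P[c,2],[10,50,90]))
save("w8",cv2.resize(p[240:340,280:370],None,fx=6,fy=6,interpolation=3))
E
```

```text
[0.5521 0.383  0.0616] [-7.6065 -0.4485 11.445 ]
handle top z 396 [0.082  0.0828 0.0835] [0.5516 0.3828 0.0828]
grip top z 0.04317630176775858
collar [0.0461 0.0654 0.0794]
```

View pics/w8.png

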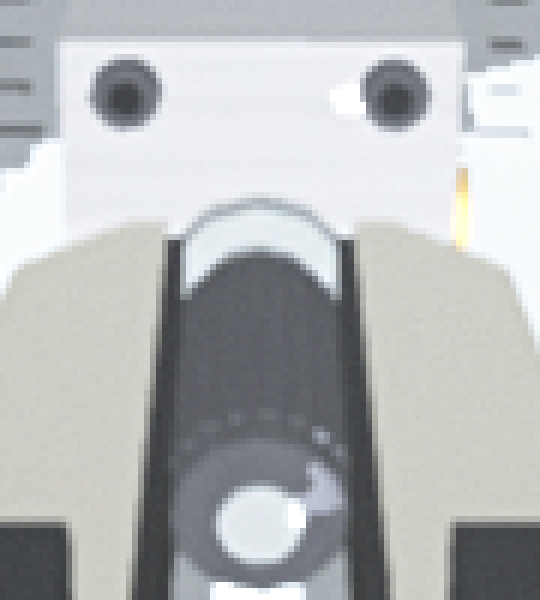

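The handle top is at about 0.0825 m, which is the home height, and the force rises with no further travel, so the collar is seated. I'll unload, open and retreat.

Call:
move_arm(
  deltas=[0, 0, -0.001, 0, 0, 0, 0.05, 0, 0, -0.0022, 0, 0, 0, 0.05, 0, 0, -0.0022, 0, 0, 0, 0.05],
)

```text
t: 18.08
tool_pos: [0.5519, 0.3824, 0.0619]
orientation: [-2.49, -1.916, -0.0]
force: [-2.1, 2.2, 2.7]
opening: 0.0132
gripper_force: 30.0
```

Call:
move_arm(
  deltas=[0, 0, 0, 0, 0, 0, 0.25, 0, 0, 0, 0, 0, 0, 0.45, 0, 0, 0, 0, 0, 0, 0.45, 0, 0, 0, 0, 0, 0, 0.45, 0, 0, -0.02, 0, 0, 0, 0.45, 0, 0, -0.05, 0, 0, 0, 0.45, 0, 0, -0.09, 0, 0, 0, 0.45, 0, 0, -0.12, 0, 0, 0, 0.45, 0, 0, -0.12, 0, 0, 0, 0.45],
)

```text
t: 19.2
tool_pos: [0.554, 0.3836, 0.1877]
orientation: [2.489, 1.915, 0.013]
force: [-0.8, -1.0, -0.5]
opening: 0.0416
gripper_force: 0.0
```

```bash
python3 - <<'E'
from h import *
np.set_printoptions(precision=4,suppress=True)
p,d,K,W=cam("wrist"); s=robot.read_state(); print(s["tool_pos"],s["force"])
P,u,v=cloud(d,K,W); r=np.hypot(P[:,0]-.5515,P[:,1]-.3825)
t=(r<.012)&(P[:,2]>.076)&(P[:,2]<.1); print("handle top",t.sum(),np.percentile(P[t,2],[10,50,90]),P[t].mean(0))
q=(P-[.5515,.3825,0])@np.array([.2534,.9674,0]);y=(P-[.5515,.3825,0])@np.array([.9674,-.2534,0])
g=(abs(q-.017)<.004)&(abs(y)<.014);print("grip top z",np.median(P[g,2]))
f=(abs(q+.07)<.012)&(abs(y)<.012)&(P[:,2]>.076)&(P[:,2]<.1); print("fixed pin",f.sum(),np.percentile(P[f,2],50) if f.any() else '',P[f].mean(0))
save("w9",cv2.resize(p[160:360,220:420],None,fx=3,fy=3,interpolation=3))
E
```

```text
[0.5529 0.383  0.1848] [ 0.1179  0.4126 -1.1472]
handle top 269 [0.0792 0.0826 0.0837] [0.552  0.3849 0.0821]
grip top z 0.042867729935943066
fixed pin 243 0.08214834373744317 [0.5333 0.3183 0.0815]
```

View pics/w9.png

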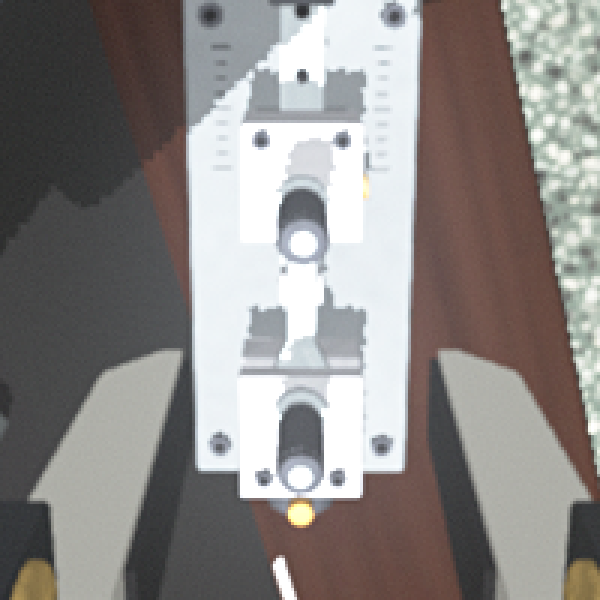

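The placed pin stands upright, with its handle top at 82.6 mm against 82.1 mm for the fixed pin. The fingers are clear.

```bash
python3 -c "
from plant import robot
print(robot.close_job())"
```

```text
the job is handed in; nothing more can be done
None
```

The job is handed in, verdict not shown: the sliding grip is snug on the coupon (about 6.6 N, drag deducted) and the thick pin is seated upright with its collar home, though I never felt the plunger's expected 5–9 N on the way down.

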